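# Push the loaded inspection slide home

## Robot

A 6-joint arm with a two-finger parallel gripper is mounted at the origin on a cart in front of the work surface, level with it; the furniture and walls round the work are solid. World frame = base frame: x ahead of the robot, y to its left, z up, the work surface at z = 0. Lengths are in m, angles in rad, forces in N, time in s.
With the tool pointing down it reaches from about 0.325 to 0.85 m from the base axis. Payload 4.4 kg.
Tool frame: the origin (TCP) lies between the finger pads; the fingertips stand 11 mm ahead of it and the grasp point (between the pads) lies 8 mm behind it; y points along the fingers, z is the direction in which the jaws open and shut, and the axes are right-handed (so a half turn about y gives the same grasp; the last joint's range is limited). The gripper opens to 94 mm and grips with 3 to 60 N. Pads are 16 mm wide; open, the fingers measure 119 mm over their backs; the gripper's body (75 mm by 177 mm) begins 78 mm behind the grasp point.
Start: joints at [-1.47, 0.207, 1.542, -0, 1.393, -0.15], TCP at [0.143, -0.557, 0.216] pointing down, gripper open.
Joint ranges: [-2.73, 2.73], [-0.86, 2.22], [0.23, 2.46], [-1.11, 4.25], [0.08, 2.63], [-2.82, 2.82]. Speed limits (rad/s): [2.79, 2.79, 3.14, 3.14, 3.14, 3.14].

## Interface

Orientations are given as a unit quaternion [x, y, z, w].
In Python, from cell import arm gives the robot as it stands.
- The arm moves only by the shell command python3 -m crank 'ROWS'. ROWS is JSON, a list of rows, each a list of 7 numbers: the shift along the tool's x, y, z in mm, then the turn, a rotation vector about the tool's x, y, z in degrees, then the finger opening in mm, from 0 to 94. A call has exactly 5 rows; each row is the pose to reach, as a shift and turn from the pose commanded when the call began, along the tool's axes at that moment; what a row does not reach only later rows make up. A row lasts 1/10 s, in which the tool goes at most 50 mm and 8.59 degrees, less where a joint would pass 70% of its speed; a pose out of reach is approached as far as the arm can. A call with a gripper value outside its range is refused whole. The fingers move at their own pace and stop on an object; the grip force is fixed at half the most. Time passes only in rows, so rows that repeat a pose let the fingers close, or fill a call up. It gives the time, the measured TCP pose, the force and the opening at its end, in the units of the state.
- arm.get_obs(): the state, without advancing time (a new reading comes with each control period).
- arm.camera(name): name is "scene" or "top"; returns a dict with "color" (480x640x3 uint8, red, green, blue), "z_map" (480x640 float32, m along the optical axis (not along the pixel's ray), 0 where there is no reading), "camera_matrix" (3x3 intrinsics, pixels), "k1" (the pictures are not rectified: a ray, as slopes to the right and down, at radius r is drawn at 1 + k1 r^2 times it, then the intrinsics apply), "rvec" (rotation vector, rad) and "tvec" (3), from world to camera coordinates, as OpenCV has them. Camera axes: x right, y down, z forward; pixel columns grow to the right and rows downward; lengths in m; the calibration is good to about 2 mm. A picture is of the moment at which its call begins.
- arm.finish_job(): hands the job in, once; it reports no verdict.
The state is a dict: "clock": time; "q": joint angles; "qvel": joint speeds; "joint_torque": joint torques, N m; "tool_pos": TCP position; "tool_rot": TCP orientation; "force": force on the tool from outside, world axes, zero at the start; "torque": the same for the moment, N m; "width": finger opening in m.
Only numpy, scipy, OpenCV 4.12 (cv2) and the standard library are available. Lean on these libraries where they do the work, as an engineer would, in place of code of your own. Each camera call takes 0.05 s, during which the arm holds its last target. There are 200 camera calls.

## Task

Two identical inspection slides stand on the worktop, and a petri dish has been loaded on one of them. Push the carriage that carries the dish along its rail (there is an upright tab at its rear to push on): it sticks at first, then breaks free; bring it fully home against the end stop hidden inside the hood without ramming it. The dish must stay flat in its nest, and the empty slide's carriage, the roll of tape and the marker are to be left where they are.

Things in the scene. Friction and masses are not known exactly. Their poses are not given: they have to be found in the camera images.
- slide_loaded: Slide whose carriage carries the petri dish (may be the left or the right one). Fixed aluminium base, 100 mm wide (x), 270 long (y), 8 thick; origin at the centre of its underside. +y is the push direction, along the rail into the hood: to the robot's left within 13 degrees. White hood over y = 8 to 135 mm, 70 high (86 with the black head on top), open only towards -y.
- slide_loaded_tab (a point): Centre of the rear (-y) face of the loaded carriage's upright grey push tab: push here. 74 mm above the worktop; the tab is 36 mm wide, 8 thick, its top 92 mm above the worktop. Free space behind it; the 8 mm base plate reaches 18 mm behind the parked tab. Moves with the carriage.
- slide_loaded_carriage (a joint): Travel in m of the loaded carriage (black deck, 80 x 84 mm) along its base's +y: 0 parked, 0.105 at the end stop inside the hood. A ball catch holds it parked: a slow push of about 8 N (more if struck fast) starts it; the resistance falls to about 2 N by 20 mm and stays so; it stays where left; at the rigid stop the force rises sharply.
- slide_loaded_nest (a point): Centre of the floor of the round nest on the loaded carriage (ring of 65 mm inner diameter, 6 mm high), 36 mm above the worktop. Moves with the carriage.
- dish: Round flat petri dish with lid, 60 mm across, 15 mm high, lying loose in the nest of the loaded carriage; origin at the centre of its underside, z up.
- slide_empty: The other slide, the same in shape, size and axes, but with an empty nest; to be left alone. Origin at the centre of the underside of its base, +y along the rail into its hood.
- slide_empty_carriage (a joint): Travel in m of the empty carriage along its base's +y, 0 parked; must stay parked.
- tape: Roll of masking tape lying flat at the back of the worktop, about 104 mm across, 25 mm high; origin at the centre of its underside. Bystander.
- marker: Marker pen lying flat left of the slides, 125 mm long along its y, 14 mm thick; origin at the centre of its underside. Bystander.
Things that resemble listed ones, but are neither listed nor needed, are in the scene too. What is shaped like the dish but green or turquoise is not meant.

How it is judged:
On the way:
1. the carriage with the dish has broken free of its ball catch (value of joint slide_loaded_carriage above 0.03 m), for 0.1 s.
At the end, for the whole second after the job is handed in: The carriage carrying the dish is within 8 mm of its end stop (joint above 0.097 of 0.105 m) and at rest; the dish lies in its nest, within 10 mm of the nest's centre and 10 degrees of level; the empty slide's carriage is still parked (joint below 0.012 m) (value of joint slide_loaded_carriage above 0.097 m and horizontal distance between dish and slide_loaded_nest below 0.01 m and angle between dish's own z axis and vertical below 0.17 rad and linear speed of dish below 0.02 m/s and value of joint slide_empty_carriage below 0.012 m); the robot touches nothing.
It fails at once if the empty slide's carriage is pushed 12 mm or more out of its parked place (value of joint slide_empty_carriage above 0.012 m).
It fails at once if the carriage is rammed (more than 60 N between fingers and the loaded slide) (contact force between the fingers and slide_loaded above 60 N).
It fails at once if the roll of tape is moved more than 20 mm (distance of tape from where it was at the start of the episode above 0.02 m).
It fails at once if the marker is moved more than 20 mm (distance of marker from where it was at the start of the episode above 0.02 m).
It also fails if it takes over 38 s, if anything falls off the work surface, if the arm or the gripper's body presses on something with over 40 N, if the wrist force passes 120 N, or if a joint passes its speed limit or range.

## Working session

There is one attempt and no reset: what is moved stays moved. The work goes in short steps, Python scripts to look and compute and a shell command to move; the robot and the scene stay as the last step left them, time stands still between calls to the robot, and variables do not carry over. Pictures are saved under pics/ and viewed, on a budget of 10 in all, crops included, one or two more only if the job needs it, and the job is handed in when it is done.

```bash
mkdir -p pics; cat > h.py <<'E'
import numpy as np, cv2
from cell import arm
from scipy.spatial.transform import Rotation as R
def cam(n,save=None):
    c=arm.camera(n)
    if save: cv2.imwrite('pics/'+save,c['color'][:,:,::-1])
    np.savez(f'/tmp/{n}.npz',**c); return c
def pts(c,u,v):  # pixel -> world with depth
    return ray(c,u,v,None)
def ray(c,u,v,z=None):
    K=np.array(c['camera_matrix']);k=float(c['k1']);Rm=cv2.Rodrigues(np.array(c['rvec'],float))[0];t=np.array(c['tvec'],float).ravel()
    p=cv2.undistortPoints(np.array([[[u,v]]],float),K,np.array([k,0,0,0.]))[0,0]
    d=Rm.T@np.array([p[0],p[1],1.]);o=-Rm.T@t
    s=c['z_map'][int(round(v)),int(round(u))] if z is None else (z-o[2])/d[2]
    return o+s*d
E
python3 - <<'E'
from h import *
for n in('scene','top'):
    c=cam(n,n+'1.png'); Rm=cv2.Rodrigues(np.array(c['rvec'],float))[0]; print(n,-Rm.T@np.array(c['tvec']).ravel(),Rm[2])
o=arm.get_obs();print(o['clock'],o['tool_pos'],R.from_quat(o['tool_rot']).as_matrix().round(3),o['force'],o['width'])
E
```

```text
scene [-0.13352928  0.66476688  0.84356951] [ 0.5816219  -0.511991   -0.63212434]
top [0.41791986 0.06165948 1.18529838] [ 0.1133097   0.00120045 -0.99355899]
0.1 [ 0.14316577 -0.55616408  0.21539497] [[-0.968 -0.     0.249]
 [-0.249  0.002 -0.968]
 [-0.    -1.    -0.002]] [ 0.46443406 -1.0656618   0.2577891 ] 0.09362981428244195
```

View pics/scene1.png

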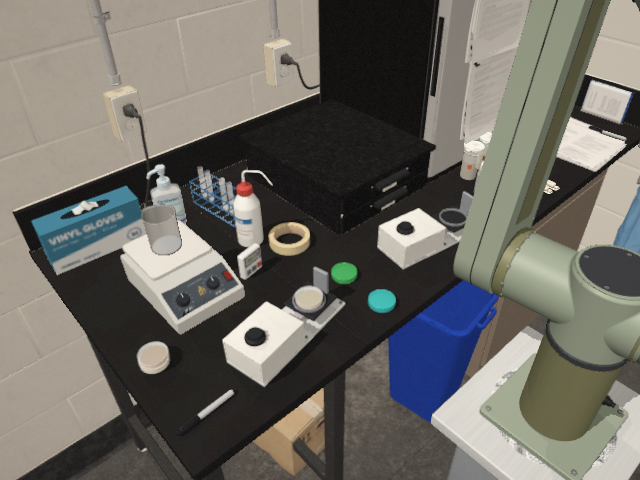

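View pics/top1.png

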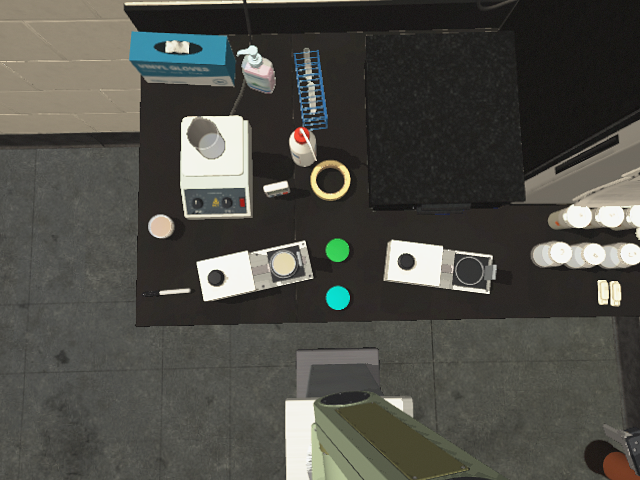

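Candidates for the dish are the cream disc in the left slide's nest (top 285,264; scene 308,299), the loose cream dish on the table (top 161,226), and the green (337,250) and turquoise (338,298) discs. The right slide's nest, at top (469,270), is empty. I choose the left slide with the cream dish and will check it in a close crop.

```bash
python3 - <<'E'
from h import *
S=np.load('/tmp/scene.npz');T=np.load('/tmp/top.npz')
a=cv2.resize(T['color'][225:315,190:330],None,fx=5,fy=5,interpolation=cv2.INTER_CUBIC)[:,:,::-1]
b=cv2.resize(S['color'][255:345,270:355],None,fx=5,fy=5,interpolation=cv2.INTER_CUBIC)[:,:,::-1]
cv2.imwrite('pics/crop1.png',cv2.resize(np.hstack([a,b]),None,fx=.7,fy=.7))
# depth points: dish/tab region near left slide, top and scene views
for n,c,(u0,u1,v0,v1) in(('top',T,(190,330,225,315)),('scene',S,(220,355,255,385))):
    P=np.array([ray(c,u,v) for v in range(v0,v1) for u in range(u0,u1) if c['z_map'][v,u]>0])
    print(n)
    for lo,hi in((.06,.066),(.066,.073),(.073,.08),(.08,.089),(.089,.098),(.044,.056)):
        m=P[(P[:,2]>lo)&(P[:,2]<hi)]; m=m[(m[:,1]<.2)]
        if len(m): print(lo,hi,len(m),m.mean(0).round(4),m.min(0).round(4),m.max(0).round(4))
# hood outline in top: white mask
h=cv2.cvtColor(T['color'],cv2.COLOR_RGB2HSV);w=((h[:,:,2]>185)&(h[:,:,1]<40)).astype('uint8')
w[:225]=0;w[310:]=0;w[:,:190]=0;w[:,258:]=0
ct=max(cv2.findContours(w,0,2)[0],key=cv2.contourArea);r=cv2.minAreaRect(ct);bx=cv2.boxPoints(r);print(r)
for p in bx: print(p,ray(T,*p,z=.078).round(4))
E
```

```text
top
0.06 0.066 1 [0.5031 0.1089 0.0616] [0.5031 0.1089 0.0616] [0.5031 0.1089 0.0616]
0.066 0.073 2 [0.5014 0.1087 0.068 ] [0.4903 0.1064 0.068 ] [0.5125 0.1109 0.0681]
0.073 0.08 2 [0.4897 0.1072 0.0782] [0.48   0.1062 0.0767] [0.4993 0.1082 0.0796]
0.08 0.089 3 [0.4899 0.108  0.0876] [0.4796 0.1056 0.0857] [0.5035 0.1101 0.0888]
0.089 0.098 48 [0.4965 0.1117 0.092 ] [0.4793 0.1056 0.0892] [0.5132 0.1172 0.0954]
0.044 0.056 475 [0.4887 0.1524 0.051 ] [0.4553 0.1049 0.044 ] [0.523 0.185 0.056]
scene
0.06 0.066 59 [0.577  0.1509 0.063 ] [0.4778 0.1075 0.0601] [0.6811 0.2    0.066 ]
0.066 0.073 59 [0.5693 0.148  0.0686] [0.4785 0.1068 0.0663] [0.6811 0.1996 0.0725]
0.073 0.08 37 [0.493  0.1158 0.0761] [0.4757 0.108  0.073 ] [0.5099 0.1203 0.0796]
0.08 0.089 48 [0.4913 0.1149 0.0845] [0.4778 0.1045 0.0801] [0.5113 0.1219 0.0888]
0.089 0.098 50 [0.4962 0.1146 0.0912] [0.4779 0.1065 0.0891] [0.5124 0.121  0.0943]
0.044 0.056 643 [0.507  0.1556 0.05  ] [0.4523 0.1064 0.044 ] [0.6788 0.1999 0.056 ]
((228.7411651611328, 274.8352966308594), (39.91520309448242, 60.74052429199219), 77.47119140625)
[194.76471 261.94116] [0.4958 0.3657 0.078 ]
[254.0588  248.76472] [0.5246 0.222  0.078 ]
[262.71762 287.72943] [0.4298 0.2017 0.078 ]
[203.42352 300.90588] [0.4017 0.3441 0.078 ]
```

View pics/crop1.png

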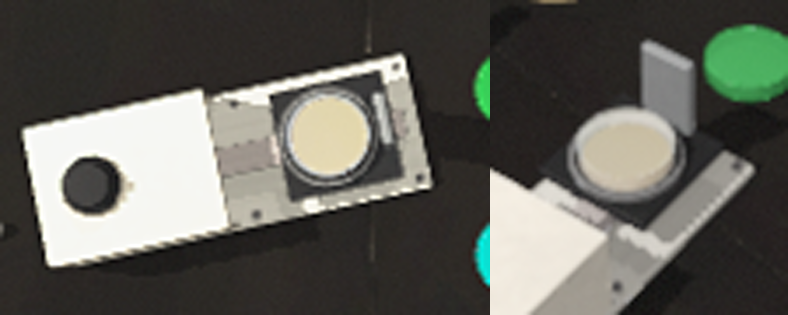

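The crop shows the cream dish lying in the left slide's ring (crop 328,137), with the grey tab behind it (crop 380,118 and 668,85). The tab centre is at about (0.497, 0.112) with its top at 0.092, and the rail heads about 11° from +y towards -x. The tool's -z axis already points nearly that way, so I'll close the fingers and push with a finger's back.

```bash
python3 -m crank '[[-20,0,-20,0,0,0,0],[-55,0,-55,0,0,0,0],[-90,0,-90,0,0,0,0],[-125,0,-125,0,0,0,0],[-160,0,-160,0,0,0,0]]'
python3 -m crank '[[-35,0,-35,0,0,0,0],[-70,0,-70,0,0,0,0],[-105,0,-105,0,0,0,0],[-140,0,-140,0,0,0,0],[-175,0,-175,0,0,0,0]]'
python3 -m crank '[[-35,0,-35,0,1,0,0],[-70,0,-70,0,2,0,0],[-105,0,-105,0,3,0,0],[-140,0,-140,0,3.2,0,0],[-168,0,-165,0,3.2,0,0]]'
python3 -m crank '[[0,5,0,0,0,0,0],[0,15,0,0,0,0,0],[0,25,0,0,0,0,0],[0,30,0,0,0,0,0],[0,30,0,0,0,0,0]]'
```

```text
clock: 0.6
tool_pos: [0.2587, -0.36, 0.2159]
tool_rot: [-0.088, 0.702, -0.701, 0.088]
force: [0.3, -0.1, 0.6]
width: 0.0571
clock: 1.1
tool_pos: [0.3846, -0.147, 0.2163]
tool_rot: [0.089, -0.701, 0.702, -0.089]
force: [-0.2, -0.6, 0.1]
width: 0.0177
clock: 1.6
tool_pos: [0.5062, 0.0555, 0.216]
tool_rot: [-0.07, 0.704, -0.703, 0.07]
force: [0.8, -1.2, 0.7]
width: 0.0007
clock: 2.1
tool_pos: [0.5043, 0.0516, 0.1849]
tool_rot: [-0.07, 0.704, -0.704, 0.067]
force: [-0.2, 0.2, -0.1]
width: 0.0001
```

```bash
python3 -m crank '[[-1,20,0,0,0,0,0],[-2,50,0,0,0,0,0],[-4,80,0,0,0,0,0],[-4,100,0,0,0,0,0],[-4,107,0,0,0,0,0]]'
python3 - <<'E'
from h import *
S=cam('scene');T=cam('top')
a=cv2.resize(T['color'][215:315,190:360],None,fx=4,fy=4,interpolation=cv2.INTER_CUBIC)[:,:,::-1]
b=cv2.resize(S['color'][225:325,270:390],None,fx=4,fy=4,interpolation=cv2.INTER_CUBIC)[:,:,::-1]
cv2.imwrite('pics/crop2.png',cv2.resize(np.hstack([a,b]),None,fx=.68,fy=.68))
o=arm.get_obs();M=R.from_quat(o['tool_rot']).as_matrix();print(o['tool_pos'],M.round(3),o['force'])
print(M.T@(np.array([.497,.108,.078])-o['tool_pos']))
E
```

```text
clock: 2.6
tool_pos: [0.5078, 0.0528, 0.0774]
tool_rot: [-0.07, 0.704, -0.704, 0.067]
force: [0.1, -0.5, -0.6]
width: 0.0007
[0.50900852 0.05295598 0.07882579] [[-0.981 -0.002  0.194]
 [-0.194  0.    -0.981]
 [ 0.002 -1.    -0.   ]] [0.53682486 0.44871044 0.16318018]
[ 0.0011171   0.00085358 -0.05632721]
```

View pics/crop2.png

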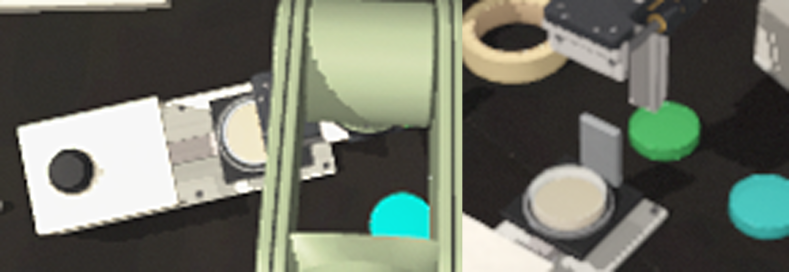

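The scene crop shows the closed fingers (650,70) in line behind the tab (600,150), with free space between them, and the dish is still in its nest. I'll advance, then creep until contact.

```bash
python3 -m crank '[[0,0,-8,0,0,0,0],[0,0,-16,0,0,0,0],[0,0,-24,0,0,0,0],[0,0,-29,0,0,0,0],[0,0,-32,0,0,0,0]]'
python3 -m crank '[[0,0,-2,0,0,0,0],[0,0,-4,0,0,0,0],[0,0,-6,0,0,0,0],[0,0,-8,0,0,0,0],[0,0,-10,0,0,0,0]]'
```

```text
clock: 3.2
tool_pos: [0.5036, 0.0857, 0.0799]
tool_rot: [0.069, -0.704, 0.704, -0.07]
force: [0.5, 0.1, -0.6]
width: 0.0003
clock: 3.7
tool_pos: [0.5015, 0.0947, 0.0794]
tool_rot: [0.069, -0.704, 0.704, -0.069]
force: [-0.5, 0.4, -0.7]
width: 0.0007
```

```bash
python3 -m crank '[[0,0,-1,0,0,0,0],[0,0,-2,0,0,0,0],[0,0,-3,0,0,0,0],[0,0,-4,0,0,0,0],[0,0,-5,0,0,0,0]]'
```

```text
clock: 4.2
tool_pos: [0.5008, 0.0986, 0.0795]
tool_rot: [0.069, -0.703, 0.704, -0.069]
force: [0.3, -5.6, -0.7]
width: 0.0005
```

Contact shows at -5.6 N. I'll keep creeping through the catch.

```bash
python3 -m crank '[[0,0,-1,0,0,0,0],[0,0,-2,0,0,0,0],[0,0,-3,0,0,0,0],[0,0,-4,0,0,0,0],[0,0,-5,0,0,0,0]]'; python3 -m crank '[[0,0,-1,0,0,0,0],[0,0,-2,0,0,0,0],[0,0,-3,0,0,0,0],[0,0,-4,0,0,0,0],[0,0,-5,0,0,0,0]]'
```

```text
clock: 4.7
tool_pos: [0.5, 0.1025, 0.0795]
tool_rot: [0.069, -0.702, 0.705, -0.069]
force: [0.3, -7.7, 0.4]
width: 0.0004
clock: 5.2
tool_pos: [0.4989, 0.1081, 0.0795]
tool_rot: [0.069, -0.703, 0.705, -0.069]
force: [0.3, -5.3, -0.4]
width: 0.0007
```

```bash
python3 -m crank '[[0,0,-2,0,0,0,0],[0,0,-4,0,0,0,0],[0,0,-6,0,0,0,0],[0,0,-8,0,0,0,0],[0,0,-10,0,0,0,0]]'; python3 -m crank '[[0,0,-2,0,0,0,0],[0,0,-4,0,0,0,0],[0,0,-6,0,0,0,0],[0,0,-8,0,0,0,0],[0,0,-10,0,0,0,0]]'; python3 -m crank '[[0,0,-3,0,0,0,0],[0,0,-6,0,0,0,0],[0,0,-9,0,0,0,0],[0,0,-12,0,0,0,0],[0,0,-15,0,0,0,0]]'
```

```text
clock: 5.7
tool_pos: [0.4966, 0.1197, 0.0794]
tool_rot: [-0.069, 0.704, -0.703, 0.069]
force: [0.3, -1.7, -0.4]
width: 0.0006
clock: 6.2
tool_pos: [0.4947, 0.1292, 0.0794]
tool_rot: [-0.069, 0.704, -0.704, 0.069]
force: [0.2, -1.1, -1.3]
width: 0.0004
clock: 6.7
tool_pos: [0.4918, 0.144, 0.0795]
tool_rot: [-0.069, 0.704, -0.704, 0.069]
force: [0.1, -3.4, -0.3]
width: 0.0005
```

```bash
python3 -m crank '[[0,0,-3,0,0,0,0],[0,0,-6,0,0,0,0],[0,0,-9,0,0,0,0],[0,0,-12,0,0,0,0],[0,0,-15,0,0,0,0]]'
python3 - <<'E'
from h import *
S=cam('scene')
cv2.imwrite('pics/crop3.png',cv2.resize(S['color'][225:385,210:390],None,fx=3.5,fy=3.5,interpolation=cv2.INTER_CUBIC)[:,:,::-1])
E
```

```text
clock: 7.2
tool_pos: [0.4888, 0.1587, 0.0794]
tool_rot: [-0.069, 0.704, -0.704, 0.069]
force: [0.9, -2.2, 0.3]
width: 0.0003
```

View pics/crop3.png

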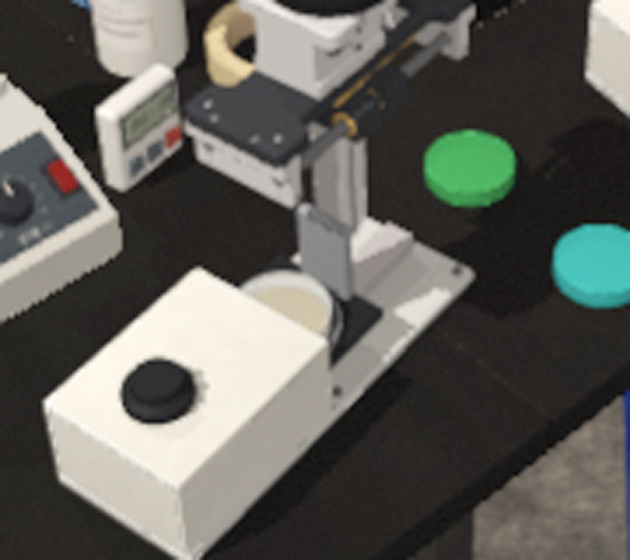

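The dish is entering the hood flat (crop 290,300) and the finger is square on the tab (325,250). About 42 mm remain, so I'll push on more slowly.

```bash
python3 -m crank '[[0,0,-3,0,0,0,0],[0,0,-6,0,0,0,0],[0,0,-9,0,0,0,0],[0,0,-12,0,0,0,0],[0,0,-15,0,0,0,0]]'; python3 -m crank '[[0,0,-2,0,0,0,0],[0,0,-4,0,0,0,0],[0,0,-6,0,0,0,0],[0,0,-8,0,0,0,0],[0,0,-10,0,0,0,0]]'; python3 -m crank '[[0,0,-1,0,0,0,0],[0,0,-2,0,0,0,0],[0,0,-3,0,0,0,0],[0,0,-4,0,0,0,0],[0,0,-5,0,0,0,0]]'
```

```text
clock: 7.75
tool_pos: [0.4859, 0.1734, 0.0795]
tool_rot: [-0.069, 0.704, -0.704, 0.069]
force: [-0.3, -2.5, 0.7]
width: 0.0006
clock: 8.25
tool_pos: [0.484, 0.183, 0.0795]
tool_rot: [0.069, -0.704, 0.704, -0.069]
force: [0.5, -1.8, -0.2]
width: 0.0004
clock: 8.75
tool_pos: [0.483, 0.1879, 0.0795]
tool_rot: [-0.069, 0.704, -0.704, 0.069]
force: [-0.9, -1.8, 1.2]
width: 0.0005
```

```bash
python3 -m crank '[[0,0,-1,0,0,0,0],[0,0,-2,0,0,0,0],[0,0,-3,0,0,0,0],[0,0,-4,0,0,0,0],[0,0,-5,0,0,0,0]]'; python3 -m crank '[[0,0,-1,0,0,0,0],[0,0,-2,0,0,0,0],[0,0,-3,0,0,0,0],[0,0,-4,0,0,0,0],[0,0,-4,0,0,0,0]]'
```

```text
clock: 9.25
tool_pos: [0.482, 0.1928, 0.0794]
tool_rot: [-0.069, 0.704, -0.704, 0.069]
force: [-0.1, -1.3, 1.1]
width: 0.0007
clock: 9.75
tool_pos: [0.4812, 0.1969, 0.0794]
tool_rot: [-0.069, 0.704, -0.704, 0.069]
force: [-1.0, -1.1, 0.8]
width: 0.0007
```

```bash
python3 -m crank '[[0,0,-1,0,0,0,0],[0,0,-1,0,0,0,0],[0,0,-2,0,0,0,0],[0,0,-2,0,0,0,0],[0,0,-2,0,0,0,0]]'
```

```text
clock: 10.25
tool_pos: [0.4809, 0.1987, 0.0794]
tool_rot: [-0.069, 0.704, -0.704, 0.069]
force: [0.0, -1.0, 0.4]
width: 0.0006
```

```bash
python3 -m crank '[[0,0,-1,0,0,0,0],[0,0,-1,0,0,0,0],[0,0,-2,0,0,0,0],[0,0,-2,0,0,0,0],[0,0,-2,0,0,0,0]]'
```

```text
clock: 10.75
tool_pos: [0.4805, 0.2006, 0.0794]
tool_rot: [0.069, -0.704, 0.704, -0.069]
force: [0.0, -2.4, 0.4]
width: 0.0005
```

```bash
python3 -m crank '[[0,0,-1,0,0,0,0],[0,0,-1,0,0,0,0],[0,0,-2,0,0,0,0],[0,0,-2,0,0,0,0],[0,0,-2,0,0,0,0]]'
```

```text
clock: 11.25
tool_pos: [0.4805, 0.2006, 0.0795]
tool_rot: [0.069, -0.702, 0.705, -0.069]
force: [0.9, -8.1, 1.9]
width: 0.0006
```

It has stopped: the force rose to 8 N with no motion, and total travel is about 105 mm. I'll back off and lift away.

```bash
python3 -m crank '[[0,0,3,0,0,0,0],[0,0,8,0,0,0,0],[0,0,18,0,0,0,0],[0,0,35,0,0,0,0],[0,0,50,0,0,0,0]]'
python3 -m crank '[[0,-15,10,0,0,0,0],[0,-40,30,0,0,0,0],[0,-70,70,0,0,0,0],[0,-100,110,0,0,0,0],[0,-120,150,0,0,0,0]]'
python3 -m crank '[[20,0,40,0,0,0,0],[40,0,80,0,0,0,0],[60,0,120,0,0,0,0],[60,0,140,0,0,0,0],[60,0,140,0,0,0,0]]'
python3 - <<'E'
from h import *
S=cam('scene');T=cam('top')
a=cv2.resize(T['color'][215:315,185:345],None,fx=4,fy=4,interpolation=cv2.INTER_CUBIC)[:,:,::-1]
b=cv2.resize(S['color'][255:355,240:360],None,fx=4,fy=4,interpolation=cv2.INTER_CUBIC)[:,:,::-1]
v=np.hstack([a,b]);f=cv2.resize(np.hstack([T['color'][215:315,185:505],S['color'][180:280,360:500]]),(v.shape[1],240))[:,:,::-1]
cv2.imwrite('pics/crop4.png',cv2.resize(np.vstack([v,f]),None,fx=.7,fy=.7))
for n,c,(u0,u1,v0,w) in(('top',T,(190,330,225,315)),('scene',S,(220,355,255,385))):
    P=np.array([ray(c,u,v) for v in range(v0,w) for u in range(u0,u1) if c['z_map'][v,u]>0])
    m=P[(P[:,2]>.086)&(P[:,2]<.098)&(P[:,1]<.235)];print(n,len(m),m.mean(0) if len(m) else '')
E
```

```text
clock: 11.75
tool_pos: [0.4901, 0.1528, 0.0795]
tool_rot: [-0.069, 0.704, -0.704, 0.069]
force: [0.1, 0.5, -0.6]
width: 0.0007
clock: 12.25
tool_pos: [0.5203, 0.0044, 0.2021]
tool_rot: [0.068, -0.704, 0.704, -0.071]
force: [1.0, -0.3, 0.5]
width: 0.0006
clock: 12.75
tool_pos: [0.4873, -0.1459, 0.1997]
tool_rot: [0.067, -0.704, 0.704, -0.068]
force: [0.0, 0.1, -0.8]
width: 0.0006
top 52 [0.47639401 0.21431565 0.0920856 ]
scene 69 [0.47504167 0.2172893  0.09020871]
```

View pics/crop4.png

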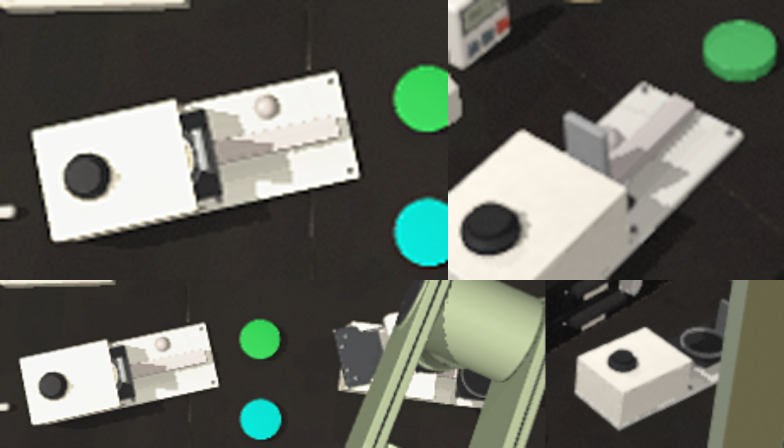

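The tab moved (0.4965, 0.1117) → (0.4764, 0.2143), which is 104.6 mm, matching the 105 mm end stop. The picture shows the deck inside the hood (crop 200,160) and the tab upright. The empty slide's carriage looks parked (685,340), and the arm is clear of everything.

```bash
python3 -c "
from cell import arm
o=arm.get_obs();print(o['clock'],o['force'],abs(o['qvel']).max() if hasattr(o['qvel'],'max') else o['qvel']);print(arm.finish_job())"
```

```text
12.85 [ 0.06920877  0.25528044 -0.6425569 ] 0.033001069501605466
the job is handed in; nothing more can be done
None
```

I pushed the loaded carriage (the left slide, with the cream dish) home with the closed fingers on its tab, backed the arm clear and handed the job in at 12.85 s. No verdict was reported.

- **Catch:** it gave way on a slow push; the readings showed up to about 8 N.
- **End stop:** the tool stopped moving and the force rose to about 8 N, far below the 60 N limit. By depth in the top view, the tab moved 104.6 mm of the 105 mm travel. Before I backed off, tool travel also came to about 105 mm.
- **Dish:** it lay flat as it went into the hood, about 60 mm along, but at the end the hood hid it. Its final position rests on that view and the gentle push.
- **Empty slide, tape and marker:** the empty carriage looked parked in the last picture, though the arm partly covered it. I did not re-measure the tape or the marker; the arm never went near them.
- **Last check:** the force on the tool was about zero, so the robot was touching nothing. The arm was still settling at 0.03 rad/s.

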